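# Lock the polishing spindle

### The arm

A 6-joint arm with a two-finger parallel gripper is mounted at the origin on the work surface. World frame = base frame: x ahead of the robot, y to its left, z up, the work surface at z = 0. Lengths are in m, angles in rad, forces in N, time in s.
With the tool pointing down it reaches from about 0.15 to 0.775 m from the base axis. Payload 6.1 kg.
Tool frame: the origin (TCP) lies on the centre line of the jaws, within the pads' length; the fingertips stand 25 mm ahead of it and the grasp point (between the pads) lies 6 mm ahead of it (r.tips_ahead is the distance from the TCP to the fingertips, in m); z points along the fingers, y is the direction in which the jaws open and shut (so a half turn about z gives the same grasp; the last joint's range is limited). The gripper opens to 85 mm and grips with 20 to 120 N. Pads are 22 mm wide; open, the fingers measure 114 mm over their backs; the gripper's body (76 mm by 85 mm) begins 54 mm behind the grasp point. The pads swing forward as they close: fully open they stand 13 mm farther back than shut.
Start: joints at [1.296, 0.126, -0.04, 1.405, 0, 1.571], TCP at [0.142, 0.505, 0.256] pointing down, gripper open.
Joint ranges: [-2.72, 2.72], [-0.95, 1.95], [-1.27, 1.35], [-1.78, 2.02], [-1.46, 1.47], [-3.14, 3.14]. Speed limits (rad/s): [2.39, 2.39, 3.01, 3.14, 3.14, 3.14].

### API

Orientations are given as [roll, pitch, yaw] about the fixed x, y, z axes, in that order (R = Rz(yaw) Ry(pitch) Rx(roll)).
In Python, from cell import r gives the robot as it stands. The module is installed in compiled form; this text tells all that it offers.
- The arm moves only by the shell command python3 -m pendant 'ROWS' [OPENING]. ROWS is JSON, a list of rows, each an object with "xyz": the shift along the tool's x, y, z in cm, a list of three; "turn": the turn about the tool's z in degrees. In form: [{"xyz": [tx, ty, tz], "turn": turn}, ...]. A call has 1 to 5 rows; each row is the pose to reach, as a shift and turn from the pose commanded when the call began, along the tool's axes at that moment; what a row does not reach only later rows make up. A row lasts 1/12 s, in which the tool goes at most 41.7 mm and 7.16 degrees, less where a joint would pass 70% of its speed; a pose out of reach is approached as far as the arm can. A call with a gripper value outside its range is refused whole. OPENING is the opening in per cent of the stroke, from 0 (shut) to 100 (fully open), set as the call begins (- or left out, the last holds). The fingers move at their own pace and stop on an object; the grip force is fixed at half the most. Time passes only in rows, so rows that repeat a pose let the fingers close. It gives the time, the measured TCP pose, the force and the opening at its end, in the units of the state.
- r.sense(): the state, without advancing time (a new reading comes with each control period).
- r.read_camera(name): name is "scene" or "top" or "wrist"; returns the picture (400x640x3 uint8, blue, green, red); there is no depth.
- r.get_calibration(name): a dict with "vertical_fov" (degrees; the focal length in pixels is half the picture's height over the tangent of half this angle, whatever the lens; pixels are square), "cx", "cy" (the principal point, pixels), "rvec" (rotation vector, rad) and "tvec" (3), from world to camera coordinates, as OpenCV has them; the wrist camera has in their place "hand_eye" (4x4, takes a point from camera to tool coordinates, whose origin is the TCP and whose axes are the flange's). Camera axes: x right, y down, z forward; pixel columns grow to the right and rows downward; lengths in m; the calibration is good to about 2 mm. A picture is of the moment at which its call begins: read the wrist's pose just before it. get_calibration takes no time and is no camera call.
- r.close_job(): hands the job in, once; it reports no verdict.
The state is a dict: "time_s": time; "joint_positions": joint angles; "joint_velocities": joint speeds; "tau": joint torques, N m; "tool_pos": TCP position; "eef_rot": TCP orientation; "wrist_force": force on the tool from outside, world axes, zero at the start; "ft_torque": the same for the moment, N m; "opening": opening from 0.0 (shut) to 1.0 (fully open).
Only numpy, scipy, OpenCV 4.12 (cv2) and the standard library are available. Lean on these libraries where they do the work, as an engineer would, in place of code of your own. Each camera call takes 0.05 s, during which the arm holds its last target. There are 200 camera calls.

### The job

Get the bench polishing machine ready for changing its worn, oval wheel: with light fingertip pressure on the exposed rim, turn the green wheel until the white line hidden in the shroud stands at the top, between the two red index lines. Then take the locking pin from the wooden tool block and push it gently all the way home in the lock bush, so that the spindle is locked with the line still at the top. Leave the jar, the dental model and the brush where they are.

Things in the scene. Friction and masses are not known exactly. Their poses are not given: they have to be found in the camera images.
- machine: Bench polishing machine, fixed. Origin on the bench top straight below the lock bush; y axis along the spindle towards the grey motor (y 43 to 339 mm, top 160 mm high), x axis level, across the spindle. Spindle axis 100 mm high. An aluminium arm 36 mm wide, top 140 mm high, carries the lock bush; 28 mm of free space from bush to shroud.
- wheel: Green rubber-bonded polishing wheel with spindle and brass lock collar. Origin: wheel centre, on the spindle axis. Free-spinning about the machine's y axis (drag under 0.01 N m; coasts a little, stays where left). 34 mm wide; hard, worn oval: the rim stands anywhere from 50 to 59 mm from the axis as it turns, so feel for it slowly (15 mm/s): force builds up abruptly.
- mark (a point): Middle of the white line across the wheel's rim (this point 55 mm from the spindle axis, 5 mm clear of the worn wheel there); turns with the wheel. At the start out of sight in the shroud, 80 degrees or more from the top. The collar's cross hole lies at the same angle as this line.
- top_point (a point): Fixed point 55 mm straight above the wheel's centre, between the red index lines on the shroud's two cheeks: where the white line must come. The white shroud (46 mm wide along the spindle) leaves the rim bare about 65 degrees either side of the top; its cheeks reach up to 48 mm above the axis, 1.5 mm beside the wheel, so that the rim cannot be pinched.
- lock_mouth (a point): Fixed point: centre of the lock bush's upper face, 140 mm above the bench. Vertical bore of 10 mm, 3 mm lead-in, through 18 mm. Just below turns the collar with a 10.5 mm cross hole over 16 mm deep. With the white line within about 8 degrees of the top the pin's tip finds that hole and draws the free wheel true; otherwise the pin stops on the collar about 14 mm short.
- pin_knob (a point): Centre of the loose locking pin's black knob (20 mm in diameter, 22 mm high, red dot on top): the part to grasp. Pin 76 mm long, 60 g, upright, z axis up. Below the knob a 10 mm neck, a steel flange (18 mm wide, 4 mm thick) and an 8 mm shank 36 mm long, its last 6 mm tapered to 4 mm. Knob centre 65 mm above the tip. At the start the shank stands in the tool block.
- pin_seat (a point): Centre of the underside of the pin's flange, 36 mm above the tip and 29 mm below the knob's centre; at the start it rests on the tool block, 45 mm above the bench; it rests on the lock bush, at the lock mouth, when the pin is home.
- block: Wooden tool block, fixed: 45 mm high, 50 mm across x, from 25 mm on the +y side to 100 mm on the -y side of its origin, which lies on the bench below the pin's hole (10 mm wide). Four small mandrels stand up to 68 mm above the bench at its -y end, 70 to 88 mm from the origin.
- paste: Loose jar of polishing paste, 52 mm in diameter, 55 mm high; origin at the centre of its underside. Leave alone.
- model: Loose dental model, a plaster arch on a yellow base 55 x 60 mm, 28 mm high; origin at the centre of its underside. Leave alone.
- brush: Loose small brush, 170 mm long, lying on the bench. Leave alone.
There are look-alikes about, which are no part of the job. Leave any pink look-alike of the part that bears pin_knob alone.

How it is judged:
By the outcome, as a careful person would: the job done as asked, in the order asked, and still so for the second after the job is handed in, with the robot touching nothing.
It also fails if it takes over 72 s, if anything falls off the work surface, if the arm or the gripper's body presses on something with over 40 N, if the wrist force passes 120 N, or if a joint passes its speed limit or range.

## Working session

There is one attempt and no reset: what is moved stays moved. The work goes in short steps, Python scripts to look and compute and a shell command to move; the robot and the scene stay as the last step left them, time stands still between calls to the robot, and variables do not carry over. Pictures are saved under pics/ and viewed, about 8 in all and at most 12, crops included, and the job is handed in when it is done.

```bash
mkdir -p pics; cat > h.py <<'E'
from cell import r
import numpy as np, cv2
from scipy.spatial.transform import Rotation as R
def cam(n):
    c=r.get_calibration(n); f=200/np.tan(np.radians(c["vertical_fov"])/2)
    K=np.array([[f,0,c["cx"]],[0,f,c["cy"]],[0,0,1]])
    if "rvec" in c:
        return K,cv2.Rodrigues(np.array(c["rvec"],float))[0],np.array(c["tvec"],float).ravel()
    s=r.sense(); T=np.eye(4); T[:3,:3]=R.from_euler('xyz',s["eef_rot"]).as_matrix(); T[:3,3]=s["tool_pos"]
    M=np.linalg.inv(T@np.array(c["hand_eye"])); return K,M[:3,:3],M[:3,3]
def ray(C,u,v):
    K,Rm,t=C; d=Rm.T@np.linalg.inv(K)@[u,v,1.]; return -Rm.T@t,d
def atz(C,u,v,z):
    o,d=ray(C,u,v); return o+d*(z-o[2])/d[2]
def proj(C,p):
    K,Rm,t=C; q=K@(Rm@np.array(p)+t); return q[:2]/q[2]
E
python3 - <<'E'
from h import *
s=r.sense();print({k:np.round(v,3).tolist() for k,v in s.items()})
for n in("scene","top","wrist"):
    C=cam(n);cv2.imwrite(f"pics/{n}0.png",r.read_camera(n));print(n,r.get_calibration(n),(-C[1].T@C[2]).round(3))
a=cv2.imread("pics/scene0.png");b=cv2.imread("pics/top0.png")
E
```

```text
{'time_s': 0.0, 'joint_positions': [1.296, 0.126, -0.041, 1.405, -0.0, 1.571], 'joint_velocities': [-0.0, 0.001, 0.001, 0.0, -0.001, -0.002], 'tau': [0.0, -43.592, 35.292, 0.017, 0.0, -0.0], 'tool_pos': [0.142, 0.505, 0.256], 'eef_rot': [-3.14, 0.0, 2.867], 'wrist_force': [-0.586, -0.446, 0.593], 'ft_torque': [-0.022, -0.017, -0.017], 'opening': 0.996}
scene {'vertical_fov': 57.00471574491954, 'cx': 319.83117692289795, 'cy': 206.85543989271028, 'rvec': array([ 2.14091695,  0.77890737, -0.39169821]), 'tvec': array([-0.29437449, -0.19290948,  1.11242383])} [ 0.87  -0.557  0.543]
top {'vertical_fov': 48.2218118625128, 'cx': 318.16228866758655, 'cy': 201.59543593007731, 'rvec': array([ 2.17966995, -2.14434327,  0.05865137]), 'tvec': array([-0.16407369,  0.5704323 ,  0.98753123])} [ 0.487 -0.188  1.027]
wrist {'vertical_fov': 58.22764916029107, 'cx': 322.10960841223465, 'cy': 202.45658376035257, 'hand_eye': array([[-7.00872869e-05, -9.55883198e-01, -2.93747012e-01,
         7.47157610e-02],
       [ 9.99999987e-01, -1.09165282e-04,  1.16637690e-04,
        -8.66498328e-04],
       [-1.43558983e-04, -2.93747000e-01,  9.55883193e-01,
        -1.18547442e-01],
       [ 0.00000000e+00,  0.00000000e+00,  0.00000000e+00,
         1.00000000e+00]])} [0.07  0.525 0.374]
```

View pics/top0.png

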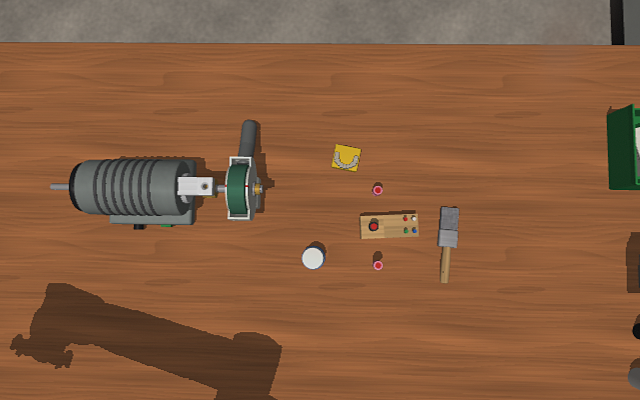

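View pics/scene0.png

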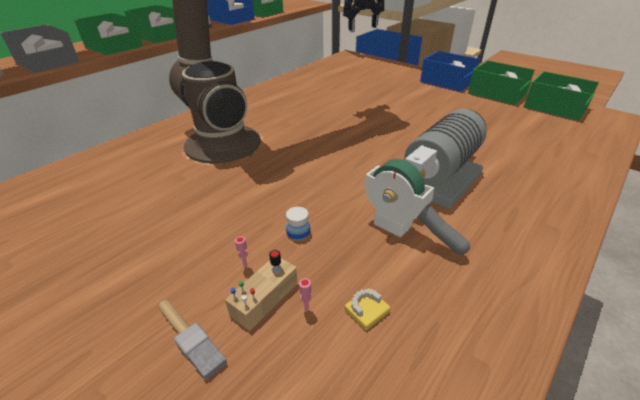

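The top view shows the lock bush near (205,186), the wheel near (239,188) and the pin knob near (374,226). The pink look-alikes are at (377,189) and (378,265). I'll enlarge these areas.

```bash
python3 - <<'E'
from h import *
b=cv2.imread("pics/top0.png")
a=cv2.resize(b[145:230,170:280],None,fx=7,fy=7,interpolation=cv2.INTER_CUBIC)[:,:,:]
c=cv2.resize(b[200:250,350:430],None,fx=5,fy=5,interpolation=cv2.INTER_CUBIC)
a=cv2.resize(b[150:225,172:272],None,fx=5,fy=5,interpolation=cv2.INTER_CUBIC)
o=np.zeros((630,500,3),np.uint8);o[:375,:500]=a;o[380:630,:400]=c
cv2.imwrite("pics/c1.png",o[:600])
C=cam("top")
for n,u,v,z in[("bush",205,186,.14),("wheeltop",239,188,.155),("knobtop",374,226,.085),("motor end",70,187,.1),("cheekL",228,188,.148),("cheekR",250,188,.148),("blk",361,215,.045),("blk",361,239,.045),("blk",418,211,.045),("blk",419,236,.045),("jar",313,258,.055),("model",346,158,.02)]: print(n,atz(C,u,v,z).round(4))
E
```

```text
bush [0.591  0.0702 0.14  ]
wheeltop [ 0.5862 -0.0021  0.155 ]
knobtop [ 0.518 -0.275  0.085]
motor end [0.5896 0.3713 0.1   ]
cheekL [0.5867 0.0215 0.148 ]
cheekR [ 0.5873 -0.0226  0.148 ]
blk [ 0.5429 -0.2501  0.045 ]
blk [ 0.4904 -0.2506  0.045 ]
blk [ 0.5537 -0.3744  0.045 ]
blk [ 0.4992 -0.3765  0.045 ]
jar [ 0.4476 -0.1468  0.055 ]
model [ 0.6739 -0.2164  0.02  ]
```

View pics/c1.png

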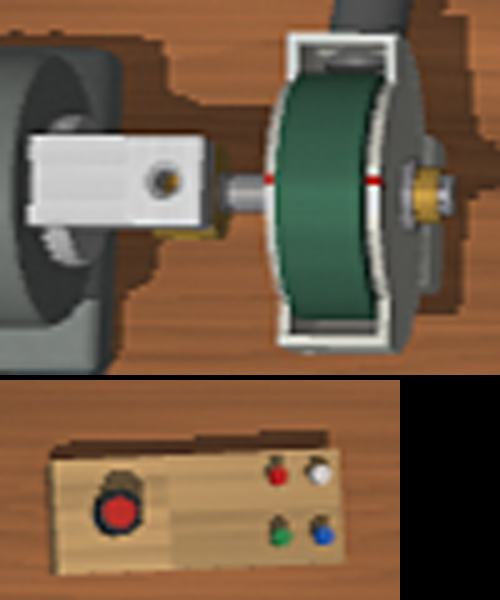

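The crop puts the bush hole at top-picture pixel (204.6,186.2), the red lines at (225.8,186) and (246.6,186.2), and the knob's red dot at (374,226.4). That places the bush at about (0.590,0.071), the wheel at (0.590,0.002) and the pin at (0.518,-0.275), which agrees with the given sizes. Next I'll move over the machine with the jaws shut and along world x.

```bash
P="python3 -m pendant"
$P '[{"xyz":[-3.5,-2.1,0],"turn":5},{"xyz":[-7,-4.2,0],"turn":10},{"xyz":[-10.5,-6.3,0],"turn":14},{"xyz":[-14,-8.4,0],"turn":18.6}]' 0
$P '[{"xyz":[-4,-0.9,0],"turn":5},{"xyz":[-8,-1.8,0],"turn":10},{"xyz":[-12,-2.6,0],"turn":14},{"xyz":[-16,-3.5,0],"turn":18.6}]'
$P '[{"xyz":[-4,0.4,0],"turn":5},{"xyz":[-8,0.9,0],"turn":10},{"xyz":[-12,1.3,0],"turn":14},{"xyz":[-16.2,1.8,0],"turn":18.6}]'
$P '[{"xyz":[-4,1.7,0],"turn":5},{"xyz":[-8,3.4,0],"turn":10},{"xyz":[-12,5.2,0],"turn":14},{"xyz":[-14.8,6.9,0],"turn":18.6},{"xyz":[-14.8,6.9,0],"turn":18.6}]'
python3 - <<'E'
from h import *
s=r.sense();print({k:np.round(s[k],4).tolist() for k in("time_s","tool_pos","eef_rot","wrist_force")})
C=cam("wrist");np.savez("c2.npz",K=C[0],R=C[1],t=C[2])
im=r.read_camera("wrist");cv2.imwrite("pics/w1.png",im)
for p in [(.59,.071,.14),(.59,.0215,.148),(.59,-.0225,.148)]:print(proj(C,p))
E
```

```text
time_s: 0.48
tool_pos: [0.2549, 0.3851, 0.256]
eef_rot: [-3.141, 0.0, 2.54]
wrist_force: [0.9, -0.2, 0.0]
opening: 0.452
time_s: 0.82
tool_pos: [0.3676, 0.2656, 0.2563]
eef_rot: [3.141, -0.0, 2.214]
wrist_force: [0.5, 0.7, -0.2]
opening: 0.001
time_s: 1.15
tool_pos: [0.4791, 0.1475, 0.2562]
eef_rot: [-3.142, -0.0, 1.889]
wrist_force: [1.5, 1.5, -0.1]
opening: 0.002
time_s: 1.57
tool_pos: [0.5943, 0.0262, 0.2541]
eef_rot: [-3.141, 0.002, 1.56]
wrist_force: [-1.5, 0.6, 0.2]
opening: 0.001
{'time_s': 1.5667, 'tool_pos': [0.5943, 0.0262, 0.2541], 'eef_rot': [-3.1409, 0.0017, 1.5598], 'wrist_force': [-1.5224, 0.6052, 0.201]}
[314.76628283 139.50330557]
[315.80910828 216.33691308]
[316.8348451  275.82719398]
```

View pics/w1.png

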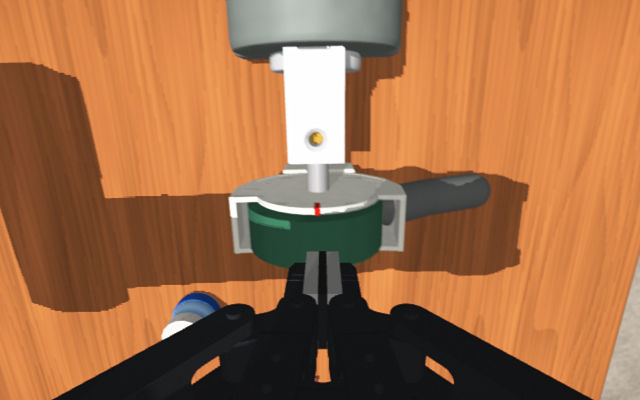

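The wrist view shows the bush at (316,138.5) and the near red line at (317,209). That gives bush (0.5907,0.0716) and an axis x of about 0.5907, with the machine yaw near 0. I'll go to the +x side of the rim with the jaws shut and feel for it.

```bash
P="python3 -m pendant"
python3 -c "
from cell import r;print(r.tips_ahead)"
$P '[{"xyz":[-1.2,2.2,3.5]},{"xyz":[-2.4,4.4,7.0]},{"xyz":[-2.4,4.4,7.6]},{"xyz":[-2.4,4.4,7.6]}]'
$P '[{"xyz":[0,0,0.12]},{"xyz":[0,0,0.24]},{"xyz":[0,0,0.36]}]'
```

```text
0.025schema error: expected keys xyz, turn
schema error: expected keys xyz, turn
```

```bash
P="python3 -m pendant"
$P '[{"xyz":[-1.2,2.2,3.5],"turn":0},{"xyz":[-2.4,4.4,7.0],"turn":0},{"xyz":[-2.4,4.4,7.6],"turn":0},{"xyz":[-2.4,4.4,7.6],"turn":0}]'
$P '[{"xyz":[0,0,0.12],"turn":0},{"xyz":[0,0,0.24],"turn":0},{"xyz":[0,0,0.36],"turn":0}]'
```

```text
time_s: 1.95
tool_pos: [0.6327, 0.0068, 0.1762]
eef_rot: [-3.134, -0.0, 1.568]
wrist_force: [-1.4, 1.0, -0.6]
opening: -0.006
time_s: 2.2
tool_pos: [0.6347, 0.0075, 0.179]
eef_rot: [3.138, -0.0, 1.569]
wrist_force: [-0.6, 0.2, 0.9]
opening: -0.0
```

```bash
P="python3 -m pendant"
$P '[{"xyz":[-0.3,0.2,0.12],"turn":0},{"xyz":[-0.5,0.3,0.24],"turn":0},{"xyz":[-0.5,0.3,0.36],"turn":0}]'
$P '[{"xyz":[0,0,0.12],"turn":0},{"xyz":[0,0,0.24],"turn":0},{"xyz":[0,0,0.36],"turn":0}]'
```

```text
time_s: 2.45
tool_pos: [0.6378, 0.0014, 0.1738]
eef_rot: [3.14, 0.0, 1.568]
wrist_force: [0.3, -0.1, 0.0]
opening: -0.003
time_s: 2.7
tool_pos: [0.6375, 0.0016, 0.1694]
eef_rot: [-3.142, -0.0, 1.568]
wrist_force: [-0.5, 0.2, 0.5]
opening: -0.001
```

```bash
P="python3 -m pendant"
for i in 1 2 3; do $P '[{"xyz":[0,0,0.1],"turn":0},{"xyz":[0,0,0.2],"turn":0}]' | egrep 'pos|force'; done
```

```text
tool_pos: [0.6375, 0.0016, 0.1673]
wrist_force: [-0.2, -0.4, 0.1]
tool_pos: [0.6375, 0.0017, 0.1653]
wrist_force: [0.8, -0.2, -0.2]
tool_pos: [0.6375, 0.0016, 0.1634]
wrist_force: [-0.3, 0.1, -0.0]
```

```bash
P="python3 -m pendant"
for i in 1 2 ; do $P '[{"xyz":[0,0,0.1],"turn":0},{"xyz":[0,0,0.2],"turn":0}]' | egrep 'pos|force'; done
```

```text
tool_pos: [0.6379, 0.0017, 0.1616]
wrist_force: [2.7, 0.1, 2.2]
tool_pos: [0.6388, 0.0017, 0.1604]
wrist_force: [4.4, -0.5, 4.8]
```

Contact comes at a tip height of about 0.137 m, with only about 4 N per mm, so the arm is compliant. I'll stroke along the arc towards the top.

```bash
P="python3 -m pendant"
$P '[{"xyz":[0,-0.40,-0.38],"turn":0},{"xyz":[0,-0.82,-0.70],"turn":0},{"xyz":[0,-1.26,-0.96],"turn":0}]'| egrep 'pos|force'
$P '[{"xyz":[0,-0.47,-0.22],"turn":0},{"xyz":[0,-0.96,-0.39],"turn":0}]'| egrep 'time|pos|force'
```

```text
tool_pos: [0.6262, 0.0016, 0.1707]
wrist_force: [4.9, 0.2, 6.5]
time_s: 3.95
tool_pos: [0.6168, 0.0016, 0.1753]
wrist_force: [4.1, -0.2, 10.1]
```

```bash
P="python3 -m pendant"
$P '[{"xyz":[0,-0.50,-0.21],"turn":0},{"xyz":[0,-1.02,-0.28],"turn":0}]'| egrep 'pos|force'
$P '[{"xyz":[0,-0.5,-0.04],"turn":0},{"xyz":[0,-1.0,-0.04],"turn":0}]'| egrep 'time|pos|force'
```

```text
tool_pos: [0.6062, 0.0016, 0.1782]
wrist_force: [2.3, 0.3, 11.3]
time_s: 4.28
tool_pos: [0.5958, 0.0015, 0.1788]
wrist_force: [0.1, -1.4, 11.7]
```

```bash
python3 - <<'E'
from h import *
a=r.read_camera("scene");b=r.read_camera("wrist")
cv2.imwrite("pics/s1.png",np.hstack([cv2.resize(a[130:250,340:460],(400,400),interpolation=cv2.INTER_CUBIC),b[120:320,220:420].repeat(2,0).repeat(2,1)]))
E
```

```text
(no output)
```

View pics/s1.png

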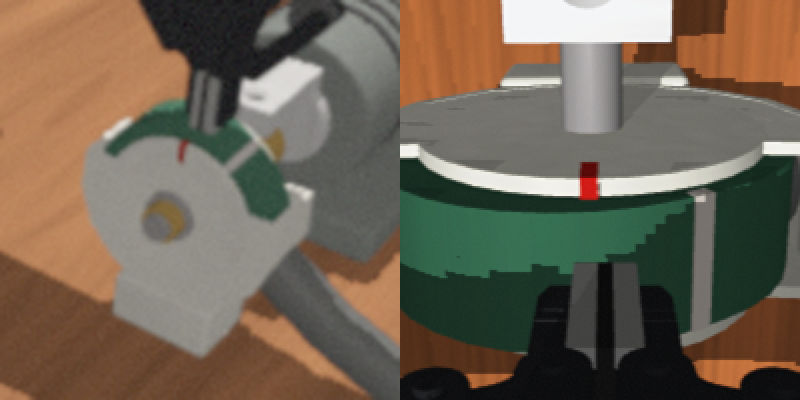

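The views show that the first stroke brought the white line into sight on the +x side. In the wrist picture it runs from about (371,218) to (371,282), and the red index stands at (315,211). I'll work out its angle.

```bash
cat >> h.py <<'E'
def ang(C,u,v,ax=.5907,rad=.055,az=.1):
    o,d=ray(C,u,v); A=d[0]**2+d[2]**2; B=2*(d[0]*(o[0]-ax)+d[2]*(o[2]-az)); c=(o[0]-ax)**2+(o[2]-az)**2-rad**2
    t=(-B-np.sqrt(B*B-4*A*c))/(2*A); p=o+t*d; return np.degrees(np.arctan2(p[0]-ax,p[2]-az)),p
E
python3 - <<'E'
from h import *
s=r.sense();print(s["tool_pos"],s["wrist_force"],s["time_s"])
C=cam("wrist")
for rad in(.05,.055):
  for uv in[(371.5,222),(371.5,250),(371.5,280)]:print(rad,*ang(C,*uv,rad=rad))
print(atz(C,315,213,.148))
E
```

```text
[0.59498905 0.00152021 0.17872837] [-1.07780117 -0.37144649 12.7879272 ] 4.3833
0.05 32.84363490838373 [0.61781741 0.0183354  0.14200769]
0.05 33.64874433924363 [0.618405   0.00410647 0.14162251]
0.05 34.57480699002998 [ 0.61907409 -0.01204367  0.1411693 ]
0.055 28.41064636825335 [0.61686832 0.02068163 0.14837581]
0.055 29.068188411726222 [0.61742176 0.00706666 0.14807232]
0.055 29.820582093824946 [ 0.61805071 -0.00836958  0.14771728]
[0.5919683  0.02484632 0.148     ]
```

```bash
P="python3 -m pendant"
$P '[{"xyz":[0,-0.5,-0.08],"turn":0},{"xyz":[0,-1.0,-0.06],"turn":0},{"xyz":[0,-1.5,-0.04],"turn":0}]'| egrep 'time|pos|force'
python3 - <<'E'
from h import *
C=cam("wrist");cv2.imwrite("pics/w3.png",r.read_camera("wrist")[160:320,220:460].repeat(3,0).repeat(3,1))
print(r.sense()["tool_pos"],r.sense()["wrist_force"]);np.savez("c3.npz",K=C[0],R=C[1],t=C[2])
E
```

```text
time_s: 4.63
tool_pos: [0.5794, 0.0016, 0.177]
wrist_force: [-0.2, -1.4, 3.1]
[0.57841293 0.00166423 0.17672531] [-1.56274292 -1.2433296   4.38668343]
```

View pics/w3.png

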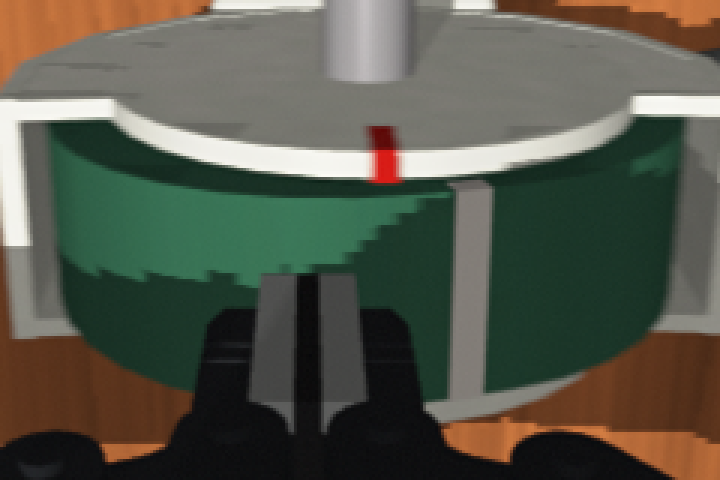

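The line is now at wrist pixel (376.7,223) and the red index at (348,215).

```bash
python3 - <<'E'
from h import *
C=cam("wrist")
print(ang(C,376.7,224,rad=.05),ang(C,376.3,250,rad=.05),atz(C,348.2,215,.148))
E
```

```text
(np.float64(13.177034592480199), array([0.60209803, 0.02078974, 0.14868352])) (np.float64(13.592239384962818), array([0.60245052, 0.00842162, 0.14859964])) [0.58967873 0.02472183 0.148     ]
```

```bash
P="python3 -m pendant"
$P '[{"xyz":[0,-0.4,0.04],"turn":0},{"xyz":[0,-0.85,0.10],"turn":0},{"xyz":[0,-1.25,0.18],"turn":0}]'| egrep 'time|pos|force'
python3 - <<'E'
from h import *
C=cam("wrist");cv2.imwrite("pics/w4.png",r.read_camera("wrist")[160:320,220:460].repeat(3,0).repeat(3,1))
print(r.sense()["tool_pos"],r.sense()["wrist_force"])
E
```

```text
time_s: 4.93
tool_pos: [0.5669, 0.0019, 0.1741]
wrist_force: [-0.6, 0.6, -0.2]
[0.5661313  0.0019374  0.17394736] [-1.08320734  0.37050155  0.33234306]
```

View pics/w4.png

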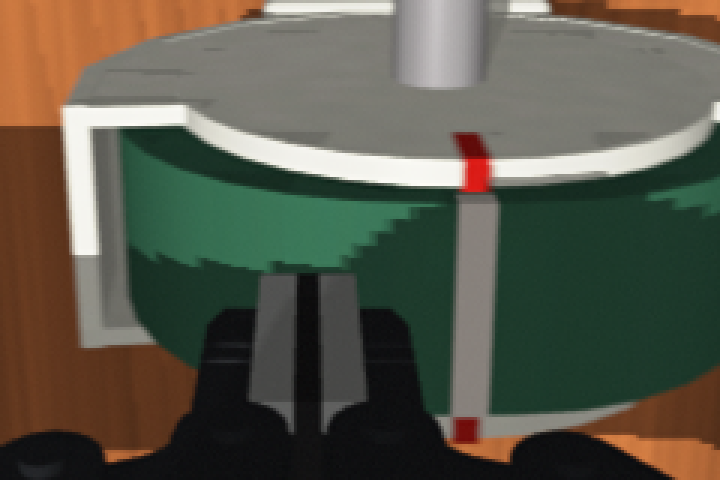

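The line now stands between the two red marks, within about 1°, and the contact force is near zero. I'll lift off and go to a view above the pin.

```bash
P="python3 -m pendant"
$P '[{"xyz":[0,-0.2,-1.5],"turn":0},{"xyz":[0,-0.2,-5],"turn":0},{"xyz":[-3,-1,-8],"turn":0},{"xyz":[-7,-2,-8],"turn":0},{"xyz":[-11,-3,-8],"turn":0}]'| egrep 'time|pos|force'
$P '[{"xyz":[-4.1,-0.4,0],"turn":0},{"xyz":[-8.2,-0.9,0],"turn":0},{"xyz":[-12.2,-1.4,0],"turn":0},{"xyz":[-15.4,-1.8,0],"turn":0},{"xyz":[-15.4,-1.8,0],"turn":0}]' 50| egrep 'time|pos|force'
python3 - <<'E'
from h import *
s=r.sense();print(s["tool_pos"],s["eef_rot"])
C=cam("wrist");im=r.read_camera("wrist");cv2.imwrite("pics/w5.png",im)
print(proj(C,(.518,-.275,.085)))
E
```

```text
time_s: 5.4
tool_pos: [0.538, -0.1083, 0.2565]
wrist_force: [1.0, 0.3, -0.3]
time_s: 5.82
tool_pos: [0.5178, -0.2668, 0.2535]
wrist_force: [-0.7, 1.0, -1.4]
[ 0.51779431 -0.26676524  0.25348665] [-3.13985957e+00  8.64053339e-04  1.56268044e+00]
[322.77294077 195.54806077]
```

View pics/w5.png

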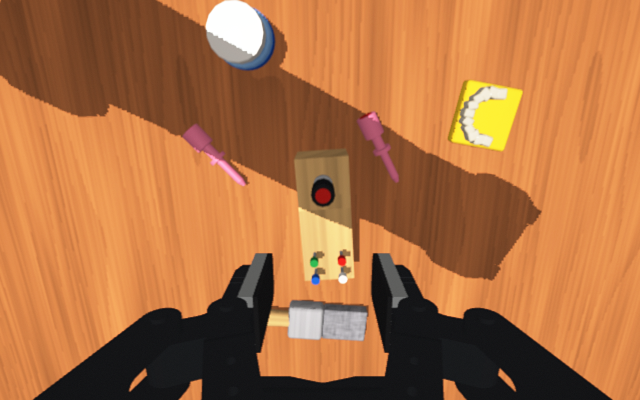

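The pin's red dot is at (323,196), which matches the projected (322.8,195.5), so the knob is at (0.518,-0.275). Descending and grasping.

```bash
P="python3 -m pendant"
$P '[{"xyz":[-0.4,0,4],"turn":0},{"xyz":[-0.8,0,8],"turn":0},{"xyz":[-0.8,0,12],"turn":0},{"xyz":[-0.8,0,14],"turn":0},{"xyz":[-0.8,0,14],"turn":0}]'| egrep 'time|pos|force'
$P '[{"xyz":[0,0,1],"turn":0},{"xyz":[0,0,2],"turn":0},{"xyz":[0,0,3],"turn":0},{"xyz":[0,0,3.3],"turn":0},{"xyz":[0,0,3.3],"turn":0}]'| egrep 'time|pos|force'
python3 -c "
from cell import r;print(r.sense()['tool_pos'],r.sense()['eef_rot'])"
```

```text
time_s: 6.28
tool_pos: [0.516, -0.267, 0.1089]
wrist_force: [-1.0, 0.7, 0.2]
time_s: 6.7
tool_pos: [0.5189, -0.2696, 0.0814]
wrist_force: [0.4, 0.2, 0.3]
[ 0.51891724 -0.26963406  0.08142852] [-3.14114252e+00 -2.50880745e-04  1.56841142e+00]
```

```bash
P="python3 -m pendant"
$P '[{"xyz":[-0.5,0,0.1],"turn":0},{"xyz":[-0.5,0,0.1],"turn":0},{"xyz":[-0.5,0,0.1],"turn":0}]'| egrep 'time|pos|force'
```

```text
time_s: 6.95
tool_pos: [0.5193, -0.2754, 0.0814]
wrist_force: [-0.9, 0.0, -0.1]
```

```bash
P="python3 -m pendant"
$P '[{"xyz":[0,-0.1,0.05],"turn":0},{"xyz":[0,-0.1,0.05],"turn":0},{"xyz":[0,-0.1,0.05],"turn":0},{"xyz":[0,-0.1,0.05],"turn":0},{"xyz":[0,-0.1,0.05],"turn":0}]' 0
$P '[{"xyz":[0,0,0],"turn":0},{"xyz":[0,0,-1],"turn":0},{"xyz":[0,0,-3],"turn":0},{"xyz":[0,0,-6],"turn":0}]'
```

```text
time_s: 7.37
tool_pos: [0.5181, -0.275, 0.0807]
eef_rot: [3.141, 0.001, 1.568]
wrist_force: [-0.6, -0.5, 3.4]
opening: 0.213
time_s: 7.7
tool_pos: [0.5167, -0.274, 0.1386]
eef_rot: [-3.137, -0.003, 1.568]
wrist_force: [0.3, -0.2, -0.9]
opening: 0.215
```

The pin is held (opening 0.213). I'll carry it high, then look again at the bush.

```bash
P="python3 -m pendant"
$P '[{"xyz":[0,0,-4],"turn":0},{"xyz":[1,0,-8],"turn":0},{"xyz":[3,0.7,-11.5],"turn":0},{"xyz":[7,1.4,-11.5],"turn":0},{"xyz":[11,2.3,-11.5],"turn":0}]'| egrep 'time|pos|force'
$P '[{"xyz":[4,0.9,0],"turn":0},{"xyz":[8,1.8,0],"turn":0},{"xyz":[12,2.7,0],"turn":0},{"xyz":[16,3.6,0],"turn":0},{"xyz":[20,5,0],"turn":0}]'| egrep 'time|pos|force'
$P '[{"xyz":[0,0,0],"turn":0},{"xyz":[0,0,0],"turn":0},{"xyz":[0,0,0],"turn":0},{"xyz":[0,0,0],"turn":0}]'
python3 - <<'E'
from h import *
s=r.sense();print(s["tool_pos"],s["eef_rot"],s["joint_velocities"])
C=cam("wrist");im=r.read_camera("wrist");print(r.sense()["tool_pos"]);cv2.imwrite("pics/w6.png",im[60:360,180:460].repeat(2,0).repeat(2,1))
print(proj(C,(.5907,.0716,.14)))
E
```

```text
time_s: 8.12
tool_pos: [0.5423, -0.1649, 0.2587]
wrist_force: [0.8, 0.1, -1.2]
time_s: 8.53
tool_pos: [0.591, 0.0365, 0.2561]
wrist_force: [0.8, -0.8, -1.3]
time_s: 8.87
tool_pos: [0.5913, 0.0335, 0.2554]
eef_rot: [-3.141, 0.0, 1.567]
wrist_force: [-0.1, -0.0, -0.7]
opening: 0.213
[0.59127715 0.03349898 0.25544894] [-3.14132952e+00  1.97080037e-04  1.56730671e+00] [-0.01408175 -0.00491868 -0.00194177 -0.00288316  0.00156405  0.00059931]
[0.59129175 0.03319362 0.25554183]
[321.09084715 149.76802979]
```

View pics/w6.png

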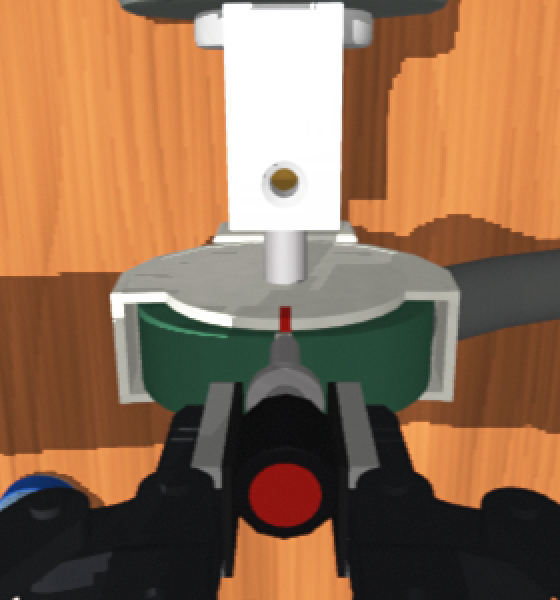

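The bush rim is centred at (322,150.5), against a projected (321.1,149.8). The knob's dot is at (322.5,307.5) and the white line sits behind the pin. I'll check the knob's offset in the hand.

```bash
python3 - <<'E'
from h import *
C=cam("wrist");z=r.sense()["tool_pos"][2]
print("bush",atz(C,322,150.5,.14),"dot",atz(C,322.5,307.5,z-.0065+.011),r.sense()["tool_pos"], "tip",atz(C,323,226.5,z-.0065-.065))
E
```

```text
bush [0.59135896 0.07081169 0.14      ] dot [0.5913463  0.03206803 0.26004183] [0.59129175 0.03319362 0.25554183] tip [0.59175913 0.03463025 0.18404183]
```

```bash
P="python3 -m pendant"
$P '[{"xyz":[2,0,0],"turn":0},{"xyz":[3.8,0,0],"turn":0},{"xyz":[3.8,0,0],"turn":0},{"xyz":[3.8,0,1.5],"turn":0},{"xyz":[3.8,0,3],"turn":0}]'| egrep 'time|pos|force'
$P '[{"xyz":[0,0,0.3],"turn":0},{"xyz":[0,0,0.6],"turn":0},{"xyz":[0,0,0.6],"turn":0},{"xyz":[0,0,0.6],"turn":0}]'| egrep 'time|pos|force'
```

```text
time_s: 9.33
tool_pos: [0.5921, 0.0711, 0.2262]
wrist_force: [0.8, -0.3, -1.0]
time_s: 9.67
tool_pos: [0.5918, 0.0717, 0.22]
wrist_force: [-0.4, 0.1, -1.0]
```

```bash
P="python3 -m pendant"
$P '[{"xyz":[-0.05,-0.03,0.3],"turn":0},{"xyz":[-0.05,-0.03,0.6],"turn":0},{"xyz":[-0.05,-0.03,0.9],"turn":0},{"xyz":[-0.05,-0.03,1.2],"turn":0}]'| egrep 'time|pos|force'
$P '[{"xyz":[0,0,0.3],"turn":0},{"xyz":[0,0,0.6],"turn":0},{"xyz":[0,0,0.9],"turn":0},{"xyz":[0,0,0.9],"turn":0}]'| egrep 'time|pos|force'
```

```text
time_s: 10.0
tool_pos: [0.5914, 0.0718, 0.2071]
wrist_force: [0.3, 0.0, -1.1]
time_s: 10.33
tool_pos: [0.591, 0.0718, 0.1974]
wrist_force: [0.5, -0.2, -0.3]
```

```bash
P="python3 -m pendant"
for i in 1 2 3; do $P '[{"xyz":[0,0,0.15],"turn":0},{"xyz":[0,0,0.3],"turn":0},{"xyz":[0,0,0.45],"turn":0}]'| egrep 'time|pos|force'; done
```

```text
time_s: 10.58
tool_pos: [0.5914, 0.0718, 0.1938]
wrist_force: [-0.7, -0.1, -0.9]
time_s: 10.83
tool_pos: [0.5914, 0.0718, 0.1892]
wrist_force: [-0.8, 0.3, -1.0]
time_s: 11.08
tool_pos: [0.5914, 0.0718, 0.1846]
wrist_force: [-0.0, -0.2, -1.8]
```

Past the collar stop height with no force, so the pin is in the cross hole. I'll go on gently to home, at a TCP height of about 0.1755.

```bash
P="python3 -m pendant"
for i in 1 2; do $P '[{"xyz":[0,0,0.15],"turn":0},{"xyz":[0,0,0.3],"turn":0},{"xyz":[0,0,0.4],"turn":0}]'| egrep 'time|pos|force'; done
$P '[{"xyz":[0,0,0.1],"turn":0},{"xyz":[0,0,0.15],"turn":0},{"xyz":[0,0,0.15],"turn":0}]'| egrep 'time|pos|force'
```

```text
time_s: 11.33
tool_pos: [0.5913, 0.0718, 0.1806]
wrist_force: [-0.4, -0.6, -0.2]
time_s: 11.58
tool_pos: [0.5913, 0.0718, 0.1766]
wrist_force: [0.3, -0.6, -0.7]
time_s: 11.83
tool_pos: [0.5913, 0.0718, 0.1757]
wrist_force: [-1.6, -0.0, 2.3]
```

```bash
P="python3 -m pendant"
$P '[{"xyz":[0,0,0.08],"turn":0},{"xyz":[0,0,0.08],"turn":0},{"xyz":[0,0,0.08],"turn":0}]'| egrep 'time|pos|force'
$P '[{"xyz":[0,0,0],"turn":0},{"xyz":[0,0,0],"turn":0},{"xyz":[0,0,0],"turn":0},{"xyz":[0,0,0],"turn":0}]' 50
$P '[{"xyz":[0,0,-1],"turn":0},{"xyz":[0,0,-3],"turn":0},{"xyz":[0,0,-6],"turn":0},{"xyz":[0,0,-9],"turn":0},{"xyz":[-5,0,-10],"turn":0}]'
$P '[{"xyz":[0,0,0],"turn":0},{"xyz":[0,0,0],"turn":0},{"xyz":[0,0,0],"turn":0},{"xyz":[0,0,0],"turn":0}]'
python3 - <<'E'
from h import *
C=cam("wrist");a=r.read_camera("wrist");b=r.read_camera("scene");print(r.sense()["tool_pos"])
print(proj(C,(.591,.071,.18)),proj(C,(.591,.0018,.15)))
cv2.imwrite("pics/w7.png",np.hstack([a[60:360,180:460].repeat(2,0).repeat(2,1)[:,:],cv2.resize(b[120:260,350:400+50],(240,336))[:0].reshape(0,240,3) if 0 else np.zeros((600,0,3),np.uint8)]))
E
```

```text
time_s: 12.08
tool_pos: [0.5913, 0.0718, 0.1757]
wrist_force: [-3.5, -0.8, 6.9]
time_s: 12.42
tool_pos: [0.5913, 0.0718, 0.1742]
eef_rot: [-3.141, 0.0, 1.568]
wrist_force: [0.4, -0.8, -0.8]
opening: 0.498
time_s: 12.83
tool_pos: [0.5925, 0.0354, 0.278]
eef_rot: [3.135, -0.003, 1.575]
wrist_force: [1.4, -0.8, 0.7]
opening: 0.499
time_s: 13.17
tool_pos: [0.5909, 0.0314, 0.272]
eef_rot: [-3.14, -0.0, 1.569]
wrist_force: [-0.5, -0.1, -0.3]
opening: 0.499
[0.59091651 0.03159102 0.27191401]
[322.3274651  153.38158615] [322.53409432 241.74783344]
```

View pics/w7.png

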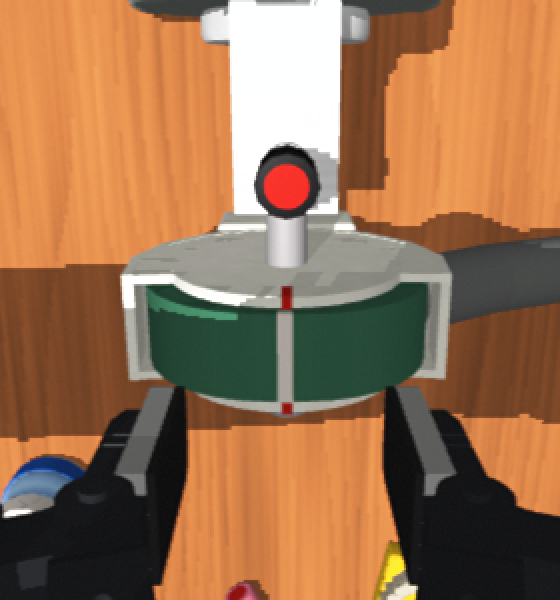

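The pin stands upright in the bush, with the knob dot at crop pixel (287,187). The white line at (286,355) lies exactly between the red marks at (287,297) and (287,408). The gripper is clear, so I'm handing in.

```bash
python3 -c "
from cell import r;print(r.close_job())"
```

```text
the job is handed in; nothing more can be done
None
```

The spindle is locked with the white line at the top, and the job was handed in after about 13 s of robot time.

- **Wheel:** I turned it with shut fingertips on the rim in one stroke of several steps. The contact force was about 5–13 N, higher than I aimed for in the middle of the stroke. When I let go, the line was within about 1° of the red index lines.
- **Pin:** I took it from the tool block and lowered it into the lock bush. It passed the height where it would stop on the collar without resistance. It seated on its flange at the expected height (TCP 0.1757 m, 0.1755 m expected), with about 7 N of final push.
- **Last checks:** After release, the wrist picture showed the pin upright in the bush and the line centred between both red marks. The gripper was clear and touching nothing.
- **Left alone:** I never went near the jar, dental model, brush or pink look-alikes. I did not take a separate picture at the end to confirm they hadn't moved.

No check failed. The camera measurements of the bush agreed to about 1 mm.

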